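# Stand the white reference tile before the spectrometer's lens

### The job

The spectrometer needs its white reference: stand the white-faced tile upright on one of its long thin edges inside the yellow outline on the instrument's ledge, square to the lens and with its white face towards it. Set it down rather than drop it, let go, and leave the black-faced tile, the mug and the mouse where they are.

Things in the scene. Friction and masses are not known exactly. Their poses are not given: they have to be found in the camera images.
- white_tile: The white reference tile: a flat rigid grey plate 120 x 56 x 16 mm, about 0.2 kg, with a white panel on one of its two broad faces (the other is plain grey). It starts flat on the desk, white side up; so it can be gripped only across the 56 mm. Origin at its centre; x along the 120 mm, y along the 56 mm, z (16 mm) out of the white face.
- white_side (a point): A point in the air on the white tile's z axis, 60 mm from the tile's centre on the white side: it shows which way the white face looks.
- black_tile: The other tile, the same plate with a black panel, also flat on the desk; the two may have changed places. To be left alone. Origin at its centre, axes like the white tile's.
- spectrometer: Dark blue bench spectrometer, fixed, at the left: housing 400 x 320 x 225 mm with a grey ledge (8 mm thick, 200 mm wide) reaching 180 mm out of its front, and above it a black lens barrel, 38 mm in diameter, reaching 62 mm out, its axis 40 mm above the desk. Origin at desk height below the yellow outline's centre; x from the ledge into the housing, y along the ledge, z up. Front at x = 130 mm.
- pad (a point): Centre of the yellow outline on top of the ledge (8 mm above the desk); axes as the spectrometer's, so x points to the lens. Inside, the outline measures 50 mm along x and 150 mm along y.
- lens (a point): Centre of the lens at the tip of the barrel, 70 mm from the pad's centre along the spectrometer's x and 32 mm above the ledge.
- rest: Fixed slanted rest on which a tile can lean while the grip is changed: base 124 x 96 x 10 mm, two arms 10 mm wide, centred at x = -47 and +47 mm, with nothing between them but the base, so a finger can pass. They slope at 45 degrees, facing the rest's y and up; uphill is (0, -0.707, 0.707). Origin under the base's centre; x along the lips, z up.
- seat (a point): Point in the slope's plane midway between the arms, 75 mm above the desk: the middle of the underside of a tile leaning there with a long edge on the rest's orange lips. These are 28 mm downhill, 55 mm above the desk, and stand 12 mm out of the slope; the arms end 14 mm uphill of the seat. Axes as the rest's.
- mug: Blue mug, 80 mm in diameter and 95 mm high; origin under its centre. Leave alone.
- mouse: Black round computer mouse, 62 mm across and 34 mm high; origin under its centre. Leave alone.
Not all that is in view belongs to the job. What is shaped like the white_tile but brown or orange is not meant.

How it is judged (in metres and radians):
At the end, for the whole second after the job is handed in: The white tile stands still and upright (within 0.10 rad) on a long thin edge on the ledge, its centre within 18 mm of the pad's centre along each of the pad's x and y and 23 to 33 mm above the ledge, its long axis within 0.20 rad of the pad's y, its white face towards the lens (angle between the y axis of white_tile and the z axis of pad, either way round below 0.1 rad and angle between the x axis of white_tile and the y axis of pad, either way round below 0.2 rad and x of white_tile in the frame of pad between -0.018 and 0.018 m and y of white_tile in the frame of pad between -0.018 and 0.018 m and z of white_tile in the frame of pad between 0.023 and 0.033 m and x of white_side in the frame of pad above 0.03 m and linear speed of white_tile below 0.01 m/s and angular speed of white_tile below 0.05 rad/s); the robot touches nothing.
It fails at once if the black tile is moved by more than 20 mm (distance of black_tile from where it was at the start of the episode above 0.02 m).
It fails at once if the mug or the mouse is moved by more than 20 mm (distance of any of mug, mouse from where it was at the start of the episode above 0.02 m).
It fails at once if the tile is dropped or slammed on the spectrometer (more than 60 N) (contact force between white_tile and spectrometer above 60 N).
It also fails if it takes over 54 s, if anything falls off the work surface, if the arm or the gripper's body presses on something with over 40 N, if the wrist force passes 120 N, or if a joint passes its speed limit or range.

### The arm

A 6-joint arm with a two-finger parallel gripper is mounted at the origin on the work surface. World frame = base frame: x ahead of the robot, y to its left, z up, the work surface at z = 0. Lengths are in mm, angles in degrees, forces in N, time in s.
With the tool pointing down it reaches from about 300 to 850 mm from the base axis. Payload 4.2 kg.
Tool frame: the origin (TCP) lies midway between the tips of the shut fingers; the grasp point (between the pads) lies 19 mm behind it; z points along the fingers, y is the line along which they close (so a half turn about z gives the same grasp; the last joint's range is limited). The gripper opens to 91 mm and grips with 3 to 60 N. Pads are 32 mm wide; open, the fingers measure 118 mm over their backs; the gripper's body (76 mm by 178 mm) begins 60 mm behind the grasp point.
Start: joints at [-69.557, 18.312, 89.639, -0, 72.044, -1.146], TCP at [211.574, -534.677, 213.976] pointing down, gripper open.
Joint ranges: [-177.97, 177.97], [-48.28, 115.42], [12.27, 149.76], [-77.06, 257.06], [2.81, 150.46], [-146.56, 146.56]. Speed limits (degrees/s): [147.25, 147.25, 180, 180, 180, 180].

### API

Orientations are given as [roll, pitch, yaw] about the fixed x, y, z axes, in that order (R = Rz(yaw) Ry(pitch) Rx(roll)).
In Python, from workcell import env gives the robot as it stands.
- The arm moves only by the tool send_rows, never from a script. Its argument "steps" is a list that holds one entry, the list of rows, each a list of 5 numbers: the shift along the tool's x, y, z scaled (see below), then the turn about the tool's z scaled (see below), then the opening, from 0 (shut) to 1 (fully open). In form: [[[dx, dy, dz, yaw, fingers], ...]]. A call has 1 to 5 rows; each row shifts and turns the commanded pose from where the row before left it, along the tool's axes as they then stand; what a row does not reach is not made up. The controller multiplies each number of a shift by 0.04 m and each number of a turn by 0.12 rad. A row lasts 1/12 s, in which the tool goes at most 41.7 mm and 7.16 degrees, less where a joint would pass 70% of its speed; a pose out of reach is approached as far as the arm can. A call with a number of a shift or a turn outside -1 to 1 is refused whole. A call with a gripper value outside its range is refused whole. The fingers move at their own pace and stop on an object; "squeeze" is the grip in N (left out, the last holds). Time passes only in rows, so rows that do not move let the fingers close. It gives the time, the measured TCP pose, the force, the opening and the grip force at its end, in the units of the state.
- env.state(): the state, without advancing time (a new reading comes with each control period).
- env.grab_frame(name): name is "scene" or "top" or "wrist"; returns a dict with "pixels" (400x640x3 uint8, red, green, blue), "depth" (400x640 float32, mm along the optical axis (not along the pixel's ray), 0 where there is no reading), "intrinsics" (3x3 intrinsics, pixels), "dist" ([k1, k2, p1, p2, k3] as OpenCV has them; the pictures are not rectified), "cam_to_world" (4x4, takes a point from camera to world coordinates). Camera axes: x right, y down, z forward; pixel columns grow to the right and rows downward; lengths in mm; the calibration is good to about 2 mm. A picture is of the moment at which its call begins.
- env.job_done(): hands the job in; it is judged then, once.
The state is a dict: "time_s": time; "qpos": joint angles; "qvel": joint speeds; "effort": joint torques, N m; "ee_pos": TCP position; "ee_rot": TCP orientation; "force": force on the tool from outside, world axes, zero at the start; "torque": the same for the moment, N m; "gripper_width": finger opening in mm; "gripper_force": force on a finger pad.
Only numpy, scipy, OpenCV 4.12 (cv2) and the standard library are available. Lean on these libraries where they do the work, as an engineer would, in place of code of your own. Each camera call takes 0.05 s, during which the arm holds its last target. There are 200 camera calls.

## Working session

There is one attempt and no reset: what is moved stays moved. The work goes in short steps, Python scripts to look and compute and a tool call to move; the robot and the scene stay as the last step left them, time stands still between calls to the robot, and variables do not carry over. Pictures are saved under pics/ and viewed, at most 10 in all, crops included, and the job is handed in when it is done.

Besides the shell and the picture viewer there is one more tool, called after "Call:" in YAML: its name, and indented under it one key for each argument. send_rows: Moves the arm, as the interface text tells. Shifts and turns lie within -1 to 1; 1 stands for 0.04 m of shift or 0.12 rad of turn. Its arguments: {"type":"object","properties":{"steps":{"type":"array"},"squeeze":{"type":"number"}},"required":["steps"]}

```bash
mkdir -p pics
cat > h.py <<'E'
import numpy as np,cv2,pickle,os
from workcell import env
def grab(n,tag):
    f=env.grab_frame(n); pickle.dump(f,open(f'pics/{tag}.pkl','wb')); cv2.imwrite(f'pics/{tag}.png',f['pixels'][...,::-1]); return f
def load(tag): return pickle.load(open(f'pics/{tag}.pkl','rb'))
def ray(f,uv):
    uv=np.asarray(uv,float).reshape(-1,1,2)
    p=cv2.undistortPoints(uv,np.array(f['intrinsics']),np.array(f['dist'])).reshape(-1,2)
    T=np.array(f['cam_to_world']); d=np.c_[p,np.ones(len(p))]@T[:3,:3].T
    return T[:3,3],d
def onz(f,uv,z):
    o,d=ray(f,uv); return o+d*((z-o[2])/d[:,2])[:,None]
def bydepth(f,uv):
    uv=np.asarray(uv,int).reshape(-1,2); o,d=ray(f,uv); return o+d*f['depth'][uv[:,1],uv[:,0]][:,None]
E
python3 - <<'E'
from h import *
a=grab('top','top0');b=grab('scene','scene0')
print(a['cam_to_world'],a['intrinsics'],env.state())
E
```

```text
[[ 4.25346598e-02 -9.75526248e-01  2.15729792e-01  3.42204027e+02]
 [-9.99092211e-01 -4.10217167e-02  1.14879173e-02  6.61564987e-01]
 [-2.35715847e-03 -2.16022589e-01 -9.76385521e-01  1.29045009e+03]
 [ 0.00000000e+00  0.00000000e+00  0.00000000e+00  1.00000000e+00]] [[400.41615416   0.         311.62404748]
 [  0.         400.41615416 197.97041693]
 [  0.           0.           1.        ]] {'time_s': 0.1, 'qpos': array([-6.95596644e+01,  1.83480868e+01,  8.96983801e+01, -2.23361154e-03,
        7.20433449e+01, -1.14679776e+00]), 'qvel': array([-0.06535543, -0.17399487, -0.30280047, -0.03941744, -0.0165222 ,
        0.02450382]), 'effort': array([-5.87077011e-04, -4.13334203e+01, -2.32509774e+01,  7.29553937e-02,
        4.22170619e-02, -5.03237311e-05]), 'ee_pos': array([ 211.37883448, -534.26436245,  213.21027801]), 'ee_rot': array([-1.79910164e+02,  3.25806658e-04,  2.15878239e+01]), 'force': array([ 0.70398423,  0.14911399, -0.20584564]), 'torque': array([-0.05223616, -0.03384473,  0.00854099]), 'gripper_force': 0.0, 'gripper_width': 91.2691719869107}
```

View pics/top0.png

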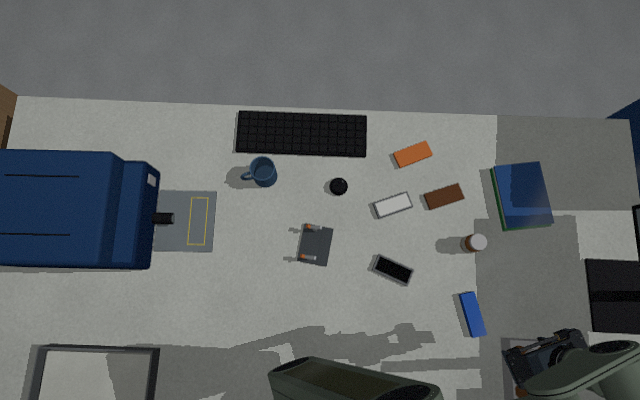

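View pics/scene0.png

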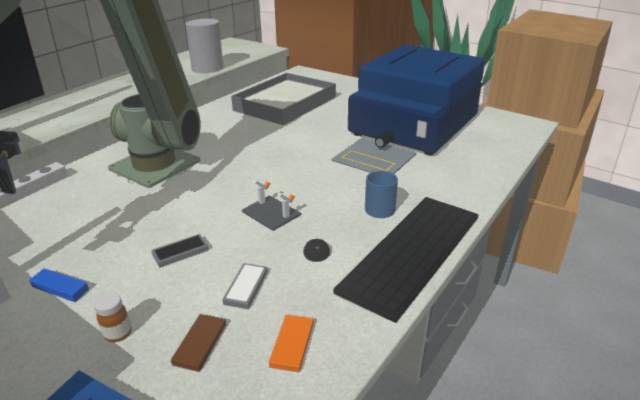

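Candidates in the top picture are white tile (393,205), black-faced tile (393,270), brown block (444,196), orange block (412,154) and blue block (472,314). By its white panel and grey rim, I choose (393,205). The rest is at (314,244) with its orange lips on the left. The pad is at (198,221), the mug at (262,171) and the mouse at (339,187).

Run:
```python
from h import *
f=load('top0'); im=f['pixels']; hsv=cv2.cvtColor(im,cv2.COLOR_RGB2HSV)
def cnts(m,box,mina=8):
    k=np.zeros(m.shape,np.uint8); x0,y0,x1,y1=box; k[y0:y1,x0:x1]=m[y0:y1,x0:x1].astype(np.uint8)
    c,_=cv2.findContours(k,cv2.RETR_EXTERNAL,cv2.CHAIN_APPROX_NONE); return sorted([x for x in c if len(x)>=mina],key=lambda x:-cv2.contourArea(x)),k
def rect(name,c,z):
    P=onz(f,c.reshape(-1,2),z); r=cv2.minAreaRect(P[:,:2].astype(np.float32)); b=cv2.boxPoints(r)
    e=[b[1]-b[0],b[2]-b[1]]; e=max(e,key=np.linalg.norm); print(name,np.round(r[0],1),np.round(r[1],1),'long-axis deg',round(np.degrees(np.arctan2(e[1],e[0]))%180,2))
g=cv2.cvtColor(im,cv2.COLOR_RGB2GRAY)
c,_=cnts((g>205),(365,185,420,225)); rect('white panel',c[0],16)
# whole tile by depth height
H,W=g.shape; uu,vv=np.meshgrid(np.arange(W),np.arange(H)); P=bydepth(f,np.c_[uu.ravel(),vv.ravel()]).reshape(H,W,3)
for n,bx in [('white tile',(365,185,420,225)),('black tile',(365,248,420,292)),('mug',(225,150,285,195)),('mouse',(322,172,352,200))]:
    m=P[...,2]>8; c,k=cnts(m,bx); rect(n,c[0],16 if 'tile' in n else 34); print('  top z',np.round(np.median(P[...,2][k>0]),1))
y=(hsv[...,0]>20)&(hsv[...,0]<35)&(hsv[...,1]>110); c,_=cnts(y,(175,185,220,255)); print(len(c)); rect('pad outline',np.vstack(c),8)
m=(P[...,2]>4)&(P[...,2]<14); c,_=cnts(m&(g<110),(280,215,345,275)); rect('rest base',c[0],10)
o=(hsv[...,0]<20)&(hsv[...,1]>130)&(hsv[...,2]>90); c,_=cnts(o,(280,215,345,275),2)
for x in c:
    q=x.reshape(-1,2); print('lip',q.mean(0),np.round(bydepth(f,q).mean(0),1),np.round(onz(f,[q.mean(0)],62),1))
m=P[...,2]>25; _,k=cnts(m,(285,215,345,270)); vs=np.argwhere(k); print(np.round(np.c_[vs[:,::-1],P[k>0]],0)[::2].tolist())
x=cv2.resize(im[180:285,275:435],None,fx=5,fy=5,interpolation=cv2.INTER_CUBIC); cv2.imwrite('pics/c1.png',x[...,::-1])
```

```text
Traceback (most recent call last):
IndexError: list index out of range
```

```bash
cat > meas.py <<'E'
from h import *
import sys
f=load('top0'); im=f['pixels']; hsv=cv2.cvtColor(im,cv2.COLOR_RGB2HSV)
def cnts(m,box,mina=8):
    k=np.zeros(m.shape,np.uint8); x0,y0,x1,y1=box; k[y0:y1,x0:x1]=m[y0:y1,x0:x1].astype(np.uint8)
    c,_=cv2.findContours(k,cv2.RETR_EXTERNAL,cv2.CHAIN_APPROX_NONE); return sorted([x for x in c if len(x)>=mina],key=lambda x:-cv2.contourArea(x)),k
def rect(name,c,z):
    P=onz(f,c.reshape(-1,2),z); r=cv2.minAreaRect(P[:,:2].astype(np.float32)); b=cv2.boxPoints(r)
    e=[b[1]-b[0],b[2]-b[1]]; e=max(e,key=np.linalg.norm); print(name,np.round(r[0],1),np.round(r[1],1),'long-axis deg',round(np.degrees(np.arctan2(e[1],e[0]))%180,2))
g=cv2.cvtColor(im,cv2.COLOR_RGB2GRAY)
print('gray at panel',g[203:207,388:398].mean(),'desk',g[225:235,370:400].mean(), 'edge',g[195:216,393])
t=(g[203:207,388:398].mean()+g[225:235,370:400].mean())/2
c,_=cnts((g>t),(365,185,420,225)); rect('white panel',c[0],16)
H,W=g.shape; uu,vv=np.meshgrid(np.arange(W),np.arange(H)); P=bydepth(f,np.c_[uu.ravel(),vv.ravel()]).reshape(H,W,3)
for n,bx in [('white tile',(365,185,420,225)),('black tile',(365,248,420,292)),('mug',(225,150,285,195)),('mouse',(322,172,352,200))]:
    m=P[...,2]>8; c,k=cnts(m,bx); rect(n,c[0],16 if 'tile' in n else 34); print('  top z',np.round(np.median(P[...,2][k>0]),1))
y=(hsv[...,0]>18)&(hsv[...,0]<38)&(hsv[...,1]>80); c,_=cnts(y,(180,190,215,250)); print(len(c)); rect('pad outline',np.vstack(c),8)
m=(P[...,2]>4)&(P[...,2]<14); c,_=cnts(m&(g<110),(280,215,345,275)); rect('rest base',c[0],10)
o=(hsv[...,0]<20)&(hsv[...,1]>110)&(hsv[...,2]>80); c,_=cnts(o,(280,215,345,275),2)
for x in c:
    q=x.reshape(-1,2); print('lip',q.mean(0),np.round(bydepth(f,q).mean(0),1),np.round(onz(f,[q.mean(0)],62),1))
m=P[...,2]>25; _,k=cnts(m,(285,215,345,270)); vs=np.argwhere(k); print(np.round(np.c_[vs[:,::-1],P[k>0]],0).astype(int)[::3].tolist())
x=cv2.resize(im[180:285,275:435],None,fx=5,fy=5,interpolation=cv2.INTER_CUBIC); cv2.imwrite('pics/c1.png',x[...,::-1])
E
python3 meas.py
```

```text
gray at panel 169.225 desk 148.27666666666667 edge [132  91 141 170 169 170 168 169 171 169 169 168 168 168 170 173 148 100
  87 131 154]
white panel [ 614.  -248.3] [ 39.6 105.5] long-axis deg 111.89
white tile [ 614.2 -246.9] [ 57.9 120.8] long-axis deg 111.07
  top z 16.1
black tile [ 405.  -244.9] [123.2  56.5] long-axis deg 67.8
  top z 15.6
mug [707.2 184.9] [112.9 101.2] long-axis deg 71.8
  top z 47.9
mouse [664.8 -68.1] [59.2 57.1] long-axis deg 27.88
  top z 27.6
1
pad outline [536.4 381.6] [155.1  56.3] long-axis deg 1.02
rest base [474.4   0.6] [ 98.7 124.6] long-axis deg 171.85
lip [302.         255.58333333] [433.3  36.9  57.4] [[432.9  36.7  62. ]]
lip [308.09090909 225.72727273] [527.   22.5  50.3] [[525.3  22.3  62. ]]
[[306, 224, 531, 29, 56], [309, 224, 531, 20, 60], [308, 225, 528, 23, 62], [311, 225, 529, 13, 54], [314, 225, 528, 4, 66], [317, 225, 526, -5, 79], [320, 225, 526, -14, 84], [307, 226, 524, 26, 62], [310, 226, 526, 16, 51], [313, 226, 525, 7, 60], [316, 226, 523, -2, 77], [319, 226, 523, -11, 83], [338, 226, 342, 1, 1290], [310, 227, 523, 16, 54], [3
[... 167 characters left out ...]
27], [316, 229, 518, -3, 48], [338, 246, 342, 1, 1290], [300, 254, 438, 43, 59], [303, 254, 438, 34, 60], [301, 255, 434, 40, 65], [304, 255, 436, 31, 54], [307, 255, 435, 22, 68], [310, 255, 435, 12, 72], [313, 255, 434, 3, 84], [301, 256, 431, 40, 63], [304, 256, 432, 31, 56], [307, 256, 432, 21, 63], [310, 256, 432, 12, 72], [313, 256, 431, 3, 84], [300, 257, 429, 43, 58], [303, 257, 429, 34, 56], [306, 257, 429, 24, 66], [309, 257, 429, 15, 70], [312, 257, 429, 6, 78], [315, 257, 429, -3, 78], [304, 258, 427, 31, 54], [307, 258, 426, 21, 67], [310, 258, 426, 12, 75], [313, 258, 426, 3, 83], [307, 259, 424, 21, 50], [310, 259, 423, 12, 78], [313, 259, 423, 3, 82], [310, 260, 423, 12, 28]]
```

View pics/c1.png

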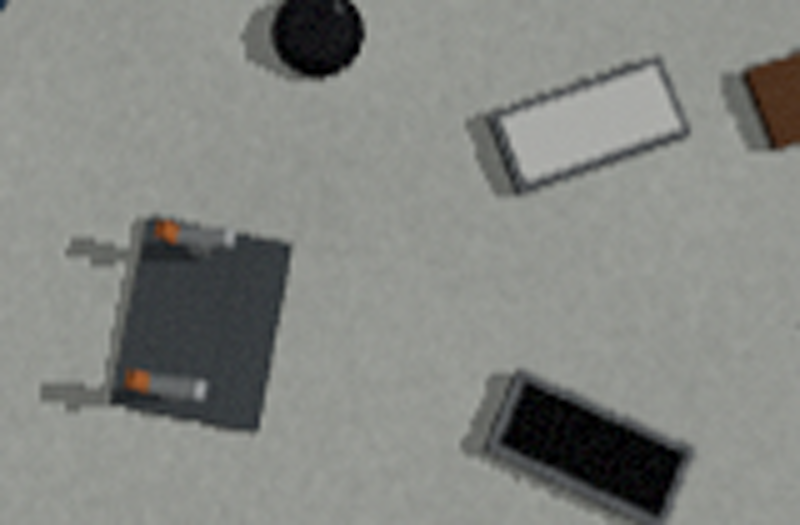

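The close crop shows the grey-rimmed white panel, crop (590,130), so the choice holds. The black tile is at crop (590,450), and the rest's lips at crop (165,232) and (138,380). Sizes (120.8×57.9, z=16) match. First I turn to the tile's axis (yaw 111.5°), then move above it.

Call:
send_rows:
  steps:
    - [[0,0,0,-1,1],[0,0,0,-1,1],[0,0,0,-1,1],[0,0,0,-1,1],[0,0,0,-1,1]]

```text
time_s: 0.52
ee_pos: [211.5, -534.4, 213.5]
ee_rot: [-180.0, -0.0, 56.3]
force: [-1.1, 0.7, 0.5]
gripper_width: 91.3
gripper_force: 0.0
```

Call:
send_rows:
  steps:
    - [[0,0,0,-1,1],[0,0,0,-1,1],[0,0,0,-1,1],[0,0,0,-1,1],[0,0,0,-1,1]]

```text
time_s: 0.93
ee_pos: [211.5, -534.4, 213.5]
ee_rot: [-180.0, -0.1, 90.7]
force: [0.1, -0.2, 0.5]
gripper_width: 91.3
gripper_force: 0.0
```

Call:
send_rows:
  steps:
    - [[0,0,0,-1,1],[0,0,0,-1,1],[0,0,0,-1,1],[0.23,0.92,0.1,0,1],[0.23,0.92,0.1,0,1]]

```text
time_s: 1.35
ee_pos: [273.2, -491.5, 205.5]
ee_rot: [-180.0, -0.0, 110.7]
force: [0.5, 0.2, -1.0]
gripper_width: 91.0
gripper_force: 0.0
```

Call:
send_rows:
  steps:
    - [[0.23,0.92,0.1,0,1],[0.23,0.92,0.1,0,1],[0.23,0.92,0.1,0,1],[0.23,0.92,0.1,0,1],[0.23,0.92,0.1,0,1]]

```text
time_s: 1.77
ee_pos: [430.1, -380.9, 185.4]
ee_rot: [-180.0, -0.0, 111.0]
force: [0.3, -1.1, -1.0]
gripper_width: 91.3
gripper_force: 0.0
```

Call:
send_rows:
  steps:
    - [[0.23,0.92,0.1,0,1],[0.23,0.92,0.1,0,1],[0.23,0.92,0.1,0,1],[0.23,0.92,0.1,0,1],[0,0,0,0,1]]

```text
time_s: 2.18
ee_pos: [557.9, -290.9, 168.2]
ee_rot: [179.9, -0.1, 111.3]
force: [0.0, -1.2, 0.3]
gripper_width: 91.2
gripper_force: 0.0
```

```bash
cat >> h.py <<'E'
def to(x,y,z,yaw=None):
    "tool-axis shifts (scaled units) from the present pose to the target; turn first"
    s=env.state(); p=s['ee_pos']; a=s['ee_rot'][2]; b=a if yaw is None else yaw
    d=np.array([x,y,z])-p; r=np.radians(b); t=((b-a+180)%360-180)
    print('pose',np.round(p,1),round(a,2),'turn',round(-np.radians(t)/.12,2),'shift',np.round([(d[0]*np.cos(r)+d[1]*np.sin(r))/40,(d[0]*np.sin(r)-d[1]*np.cos(r))/40,-d[2]/40],2))
E
python3 - <<'E'
from h import *
f=grab('wrist','w0'); H,W=400,640
uu,vv=np.meshgrid(np.arange(W),np.arange(H)); P=bydepth(f,np.c_[uu.ravel(),vv.ravel()]).reshape(H,W,3)
m=((P[...,2]>9)&(P[...,2]<24)&(np.hypot(P[...,0]-614,P[...,1]+247)<100)).astype(np.uint8)
m=cv2.morphologyEx(m,cv2.MORPH_OPEN,np.ones((3,3)))
c,_=cv2.findContours(m,0,1)
for x in sorted(c,key=cv2.contourArea)[-2:]:
    Q=onz(f,x.reshape(-1,2),16); r=cv2.minAreaRect(Q[:,:2].astype(np.float32)); print(r, x.reshape(-1,2).min(0),x.reshape(-1,2).max(0))
to(614,-247.5,60,111.3)
E
```

```text
((614.9378662109375, -248.39688110351562), (56.29022216796875, 117.25489044189453), 21.663251876831055) [356 119] [408 222]
pose [ 555.3 -292.8  168.5] 111.23 turn -0.01 shift [0.52 1.78 2.71]
```

Call:
send_rows:
  steps:
    - [[0.17,0.6,0.5,0,1],[0.17,0.6,0.5,-0.04,1],[0.17,0.6,0.5,0,1],[0,0,0.6,0,1],[0,0,0.6,0,1]]

```text
time_s: 2.65
ee_pos: [613.3, -250.3, 61.0]
ee_rot: [-180.0, 0.0, 111.3]
force: [-0.7, -0.2, -0.9]
gripper_width: 91.1
gripper_force: 0.0
```

Call:
send_rows:
  steps:
    - [[0,0,0,0,1],[0,0,0,0,1],[0,0,0,0,1]]

```text
time_s: 2.9
ee_pos: [613.4, -251.5, 63.3]
ee_rot: [179.9, 0.1, 111.2]
force: [0.6, -0.0, 1.0]
gripper_width: 91.1
gripper_force: 0.0
```

```bash
python3 -c "
from h import *
to(614.7,-248,4,111.6)"
```

```text
pose [ 613.4 -251.5   63.3] 111.18 turn -0.06 shift [0.07 0.06 1.48]
```

Call:
send_rows:
  steps:
    - [[0.07,0.05,0.4,-0.06,1],[0,0,0.4,0,1],[0,0,0.35,0,1],[0,0,0.3,0,1],[0,0,0,0,1]]

```text
time_s: 3.32
ee_pos: [613.1, -247.3, 3.1]
ee_rot: [-179.9, -0.1, 111.6]
force: [-0.4, 0.4, -0.1]
gripper_width: 90.9
gripper_force: 0.0
```

Call:
send_rows:
  squeeze: 25
  steps:
    - [[0,0,0,0,0.3],[0,0,0,0,0.3],[0,0,0,0,0.3],[0,0,0,0,0.3],[0,0,0,0,0.3]]

```text
time_s: 3.73
ee_pos: [614.5, -247.2, 4.7]
ee_rot: [179.9, 0.1, 111.7]
force: [-0.4, -1.0, 0.3]
gripper_width: 60.6
gripper_force: 0.0
```

Call:
send_rows:
  steps:
    - [[0,0,0,0,0.3],[0,0,0,0,0.3],[0,0,0,0,0.3]]

```text
time_s: 3.98
ee_pos: [614.4, -247.1, 4.5]
ee_rot: [180.0, 0.0, 111.7]
force: [-0.8, 0.2, 3.8]
gripper_width: 55.5
gripper_force: 25.0
```

Call:
send_rows:
  steps:
    - [[0,0,-0.3,0,0.3],[0,0,-0.7,0,0.3],[0,0,-0.9,0,0.3],[0,0,-0.9,0,0.3],[0,0,-0.9,-0.75,0.3]]

```text
time_s: 4.4
ee_pos: [613.3, -246.7, 153.3]
ee_rot: [-179.9, -0.1, 116.9]
force: [0.7, -0.7, -2.7]
gripper_width: 55.5
gripper_force: 25.0
```

Call:
send_rows:
  steps:
    - [[0,0,-0.3,-1,0.3],[0,0,0,-1,0.3],[0,0,0,-1,0.3],[0,0,0,-1,0.3],[0,0,0,-1,0.3]]

```text
time_s: 4.82
ee_pos: [613.4, -246.8, 164.0]
ee_rot: [-180.0, -0.1, 151.5]
force: [-0.3, -0.6, -2.8]
gripper_width: 55.7
gripper_force: 25.0
```

Call:
send_rows:
  steps:
    - [[0,0,0,-1,0.3],[0,0,0,-1,0.3],[0,0,0,-1,0.3],[0,0,0,0,0.3],[0,0,0,0,0.3]]

```text
time_s: 5.23
ee_pos: [613.7, -246.9, 163.9]
ee_rot: [180.0, -0.0, 171.6]
force: [0.3, -0.1, -1.8]
gripper_width: 55.5
gripper_force: 25.0
```

```bash
python3 -c "
from h import *
to(475,4.6,160,171.85)"
```

```text
pose [ 613.7 -246.9  163.9] 171.65 turn -0.03 shift [4.32 5.73 0.1 ]
```

Call:
send_rows:
  steps:
    - [[0.72,0.65,0,0,0.3],[0.72,0.65,0,-0.03,0.3],[0.72,0.65,0,0,0.3],[0.72,0.65,0,0,0.3],[0.72,0.65,0,0,0.3]]

```text
time_s: 5.65
ee_pos: [488.1, -96.9, 163.9]
ee_rot: [180.0, -0.0, 171.8]
force: [0.9, 1.4, -2.6]
gripper_width: 55.2
gripper_force: 25.0
```

Call:
send_rows:
  steps:
    - [[0.72,0.65,0,0,0.3],[0,0,0,0,0.3],[0,0,0,0,0.3],[0,0,0,0,0.3]]

```text
time_s: 5.98
ee_pos: [465.6, -68.6, 164.6]
ee_rot: [-180.0, 0.1, 172.0]
force: [-0.4, -0.8, -2.8]
gripper_width: 55.6
gripper_force: 25.0
```

Run:
```python
from h import *
grab('wrist','w1'); to(475,4.6,160,171.85)
```

```text
pose [465.9 -69.  164.5] 171.95 turn 0.01 shift [0.04 1.85 0.11]
```

View pics/w1.png

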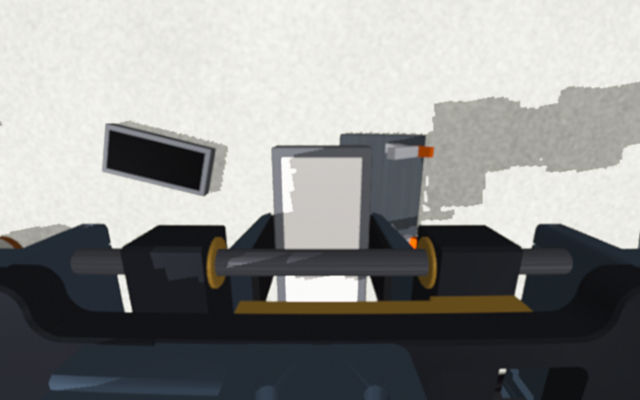

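The wrist view shows the held tile at (320,220), the rest's base at (383,180), its near arm at (405,153) with its lip at (426,153), and the black tile at (158,160).

Run:
```python
from h import *
f=load('w1'); u,v=np.meshgrid(np.arange(375,440),np.arange(130,175)); P=bydepth(f,np.c_[u.ravel(),v.ravel()])
a=np.radians(-8.15); ex=np.array([np.cos(a),np.sin(a),0]); ey=np.array([-np.sin(a),np.cos(a),0]); c=np.array([474.4,.6,0])
R=np.c_[(P-c)@ex,(P-c)@ey,P[:,2]]
m=(R[:,2]>30)&(R[:,2]<100); A=R[m]; px=f['pixels'][v.ravel()[m],u.ravel()[m]].astype(int)
o=(px[:,0]-px[:,2])>60
S=A[~o]; print(len(S),'x',S[:,0].min(),S[:,0].max(),'y+z median',np.percentile(S[:,1]+S[:,2],[10,25,50,75,90]),'zmax',S[:,2].max(),'ymin',S[:,1].min())
print('orange',np.round(A[o].mean(0),1),A[o].min(0),A[o].max(0))
print(np.round(S[::max(1,len(S)//25)],0).tolist())
b=(R[:,2]>6)&(R[:,2]<14); print('base ymin..ymax, xmin',R[b].min(0),R[b].max(0))
```

```text
406 x -50.515554706831125 -40.27956512838355 y+z median [66.30570993 72.30983723 76.27936621 76.81020096 77.29617805] zmax 84.46693088940677 ymin -11.763211571098475
orange [-45.   29.2  58.5] [-49.34632346  23.37531094  46.94720741] [-40.19994465  37.39087355  62.79147909]
[[-50.0, 1.0, 31.0], [-50.0, 2.0, 43.0], [-50.0, 17.0, 50.0], [-50.0, 2.0, 66.0], [-50.0, 21.0, 55.0], [-50.0, 1.0, 75.0], [-49.0, 22.0, 56.0], [-49.0, 2.0, 74.0], [-48.0, 23.0, 53.0], [-48.0, 4.0, 73.0], [-48.0, -11.0, 79.0], [-47.0, 5.0, 71.0], [-47.0, -11.0, 80.0], [-46.0, 6.0, 71.0], [-46.0, -9.0, 82.0], [-45.0, 9.0, 67.0], [-45.0, -7.0, 81.0], [-44.0, 12.0, 65.0], [-45.0, -7.0, 84.0], [-43.0, 13.0, 64.0], [-44.0, -6.0, 83.0], [-42.0, 14.0, 62.0], [-43.0, -5.0, 83.0], [-41.0, 18.0, 59.0], [-41.0, 1.0, 76.0], [-41.0, -6.0, 84.0]]
base ymin..ymax, xmin [-59.79343225 -10.83745736   6.20083305] [-14.94056871  45.68159357  13.3458025 ]
```

Call:
send_rows:
  steps:
    - [[0.02,0.5,0,0,0.3],[0.02,0.5,0.3,0,0.3],[0,0.5,0.3,0,0.3],[0,0.37,0.3,0,0.3],[0,0,0,0,0.3]]

```text
time_s: 6.45
ee_pos: [473.5, 7.1, 125.8]
ee_rot: [180.0, -0.2, 172.0]
force: [0.5, -0.0, -2.2]
gripper_width: 55.8
gripper_force: 25.0
```

Call:
send_rows:
  steps:
    - [[0,0,0,0,0.3],[0,0,0,0,0.3],[0,0,0,0,0.3]]

```text
time_s: 6.7
ee_pos: [474.4, 4.8, 128.5]
ee_rot: [-180.0, 0.1, 171.9]
force: [-0.4, -1.7, -2.4]
gripper_width: 55.8
gripper_force: 25.0
```

```bash
python3 -c "
from h import *
to(476,5.4,92,171.85)"
```

```text
pose [474.4   4.8 128.5] 171.94 turn 0.01 shift [-0.04  0.02  0.91]
```

Call:
send_rows:
  steps:
    - [[-0.04,0.02,0.35,0,0.3],[0,0,0.25,0,0.3],[0,0,0.15,0,0.3],[0,0,0.1,0,0.3],[0,0,0,0,0.3]]

```text
time_s: 7.12
ee_pos: [475.0, 5.9, 93.6]
ee_rot: [-180.0, -0.0, 172.0]
force: [0.1, -0.3, -2.8]
gripper_width: 55.7
gripper_force: 25.0
```

Call:
send_rows:
  steps:
    - [[0,0,0,0,0.3],[0,0,0,0,0.3]]

```text
time_s: 7.28
ee_pos: [475.8, 6.3, 94.5]
ee_rot: [180.0, 0.1, 172.0]
force: [-0.5, -0.9, -2.9]
gripper_width: 55.6
gripper_force: 25.0
```

Call:
send_rows:
  steps:
    - [[0,0,0.07,0,0.3],[0,0,0,0,0.3],[0,0,0,0,0.3]]

```text
time_s: 7.53
ee_pos: [475.2, 6.5, 91.2]
ee_rot: [-180.0, 0.0, 172.0]
force: [0.2, -0.3, -2.0]
gripper_width: 55.6
gripper_force: 25.0
```

Call:
send_rows:
  steps:
    - [[0,0,0.04,0,0.3],[0,0,0,0,0.3],[0,0,0,0,0.3]]

```text
time_s: 7.78
ee_pos: [475.2, 6.5, 89.5]
ee_rot: [-180.0, -0.0, 172.0]
force: [-0.0, -0.3, -2.6]
gripper_width: 56.2
gripper_force: 25.0
```

Call:
send_rows:
  steps:
    - [[0,0,0,0,1],[0,0,0,0,1],[0,0,0,0,1],[0,0,0,0,1],[0,0,0,0,1]]

```text
time_s: 8.2
ee_pos: [475.4, 6.4, 89.7]
ee_rot: [-180.0, 0.0, 172.0]
force: [-0.0, -0.4, 0.2]
gripper_width: 86.0
gripper_force: 0.0
```

Call:
send_rows:
  steps:
    - [[0,0,0,0,1],[0,0,0,0,1],[0,0,0,0,1]]

```text
time_s: 8.45
ee_pos: [475.3, 6.4, 89.6]
ee_rot: [-180.0, 0.0, 172.0]
force: [-0.5, 0.1, 0.3]
gripper_width: 90.9
gripper_force: 0.0
```

Run:
```python
from h import *
a=grab('scene','s1')['pixels'][150:270,220:340]
b=grab('wrist','w2')['pixels']
cv2.imwrite('pics/m1.png',np.hstack([cv2.resize(a,(400,400),interpolation=2),b[:,120:520]])[...,::-1])
```

```text
(no output)
```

View pics/m1.png

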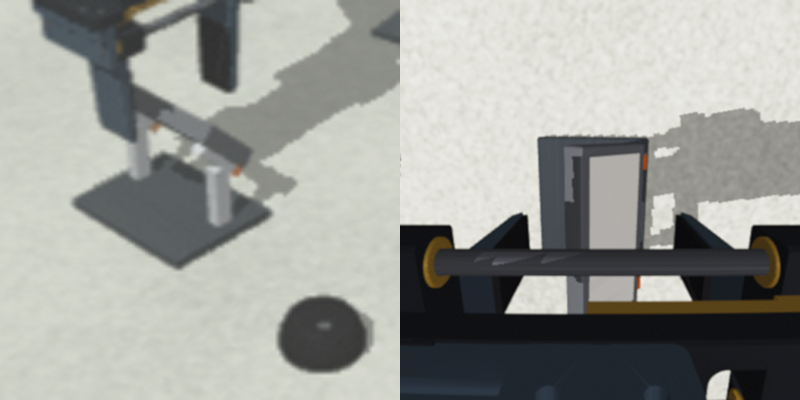

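The tile leans on both arms with its long edge on the orange lips. In the crop these are (235,170) and (150,125) on the left, and (645,160) on the right. White faces the lip side. Now I straddle it and close gently.

Call:
send_rows:
  squeeze: 8
  steps:
    - [[0,-0.02,0.2,0,1],[0,-0.02,0.2,0,1],[0,0,0.05,0,1],[0,0,0,0,1],[0,0,0,0,1]]

```text
time_s: 8.97
ee_pos: [474.8, 4.8, 71.1]
ee_rot: [-180.0, -0.1, 172.0]
force: [0.6, 0.2, -0.1]
gripper_width: 91.1
gripper_force: 0.0
```

Call:
send_rows:
  steps:
    - [[0,0,0,0,0.5],[0,0,0,0,0.5],[0,0,0,0,0.5],[0,0,0,0,0.5],[0,0,0,0,0.5]]

```text
time_s: 9.38
ee_pos: [475.2, 4.9, 71.7]
ee_rot: [-180.0, 0.0, 172.0]
force: [0.1, 0.1, 0.1]
gripper_width: 60.8
gripper_force: 0.0
```

Call:
send_rows:
  steps:
    - [[0,0,0,0,0.4],[0,0,0,0,0.4],[0,0,0,0,0.4],[0,0,0,0,0.4]]

```text
time_s: 9.72
ee_pos: [475.4, 6.3, 71.8]
ee_rot: [179.8, 0.0, 171.9]
force: [0.5, 6.2, 1.5]
gripper_width: 44.7
gripper_force: 6.9
```

Call:
send_rows:
  squeeze: 15
  steps:
    - [[0,0.08,-0.08,0,0.1],[0,0.08,-0.08,0,0.1],[0,0.08,-0.08,0,0.1],[0,0.08,-0.1,0,0.1],[0,0.03,-0.1,0,0.1]]

```text
time_s: 10.13
ee_pos: [478.0, 20.1, 90.0]
ee_rot: [179.8, 0.1, 171.9]
force: [0.2, 0.7, -2.4]
gripper_width: 15.8
gripper_force: 15.0
```

Call:
send_rows:
  steps:
    - [[0,0,-0.1,0,0.1],[0,0,-0.1,0,0.1],[0,0,-0.1,0,0.1],[0,0,0,0,0.1],[0,0,0,0,0.1]]

```text
time_s: 10.55
ee_pos: [476.9, 18.5, 101.1]
ee_rot: [-180.0, -0.0, 172.0]
force: [-0.2, 0.1, -1.8]
gripper_width: 15.5
gripper_force: 15.0
```

Call:
send_rows:
  squeeze: 30
  steps:
    - [[0,0,0,0,0.1],[0,0,-0.3,0,0.1],[0,0,-0.4,-0.6,0.1],[0,0,-0.4,-0.7,0.1],[0,0,0,0,0.1]]

```text
time_s: 10.97
ee_pos: [478.9, 18.6, 147.4]
ee_rot: [-180.0, 0.3, -179.0]
force: [0.2, 0.2, -2.4]
gripper_width: 15.8
gripper_force: 30.0
```

Call:
send_rows:
  steps:
    - [[0,0,0,0,0.1],[0,0,0,0,0.1],[0,0,0,0,0.1]]

```text
time_s: 11.22
ee_pos: [476.1, 18.7, 143.9]
ee_rot: [-180.0, -0.1, -179.1]
force: [-0.1, -1.0, -2.1]
gripper_width: 16.0
gripper_force: 30.0
```

Run:
```python
from h import *
to(536.4,381.6,140,181)
f=grab('scene','s2');w=grab('wrist','w3')
o,d=ray(f,[[0,0]])
T=np.array(f['cam_to_world']);p=env.state()['ee_pos'];q=(np.linalg.inv(T)@np.r_[p,1])[:3];K=np.array(f['intrinsics']);uv=(K@q/q[2])[:2];print(uv)
x,y=int(uv[0]),int(uv[1]);a=f['pixels'][y-60:y+60,x-60:x+60]
cv2.imwrite('pics/m2.png',np.hstack([cv2.resize(a,(400,400),interpolation=2),w['pixels'][:,120:520]])[...,::-1])
```

```text
pose [476.1  18.7 143.9] -179.1 turn -0.02 shift [-1.67  9.05  0.1 ]
[272.98494714 160.72962403]
```

View pics/m2.png

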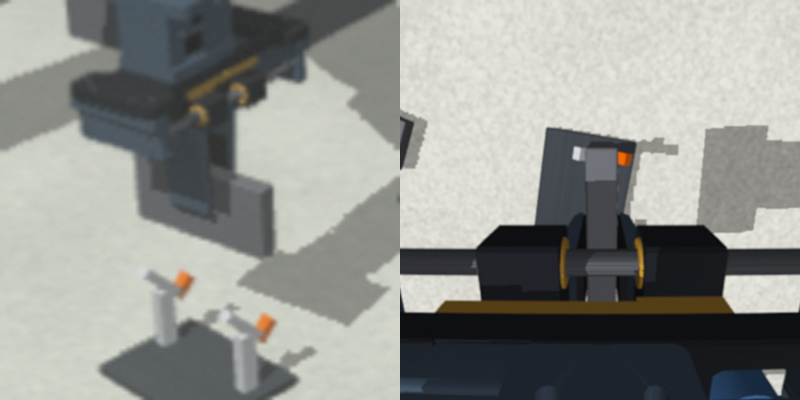

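The tile hangs upright with its grey back to the scene camera. Its corners in the left crop are (135,150), (272,185), (268,253) and (142,215). The wrist view shows it edge-on at (600,200).

Run:
```python
from h import *
f=load('s2'); c=np.array([[135,150],[272,185],[268,253],[142,215]])*0.3+[212,100]
o,d=ray(f,c); t=(18.7-8-o[1])/d[:,1]; P=o+d*t[:,None]; print(o,np.round(P,1))
w=load('w3'); u,v=np.meshgrid(np.arange(690-400,800-400-60),np.arange(140,220)); 
P=bydepth(w,np.c_[u.ravel(),v.ravel()]); m=(P[:,2]>100)&(P[:,2]<200); Q=P[m]; print(len(Q),np.percentile(Q,[2,50,98],axis=0).round(1))
top=Q[(Q[:,2]>150)]; print('top',np.polyfit(top[:,0],top[:,2],1),'side',np.polyfit(top[:,0],top[:,1],1))
```

```text
[1208.20456549 -796.15735468  716.42014804] [[419.   10.7 174.8]
 [548.7  10.7 183. ]
 [542.2  10.7 126.2]
 [420.1  10.7 120.5]]
2600 [[417.    6.8 144.1]
 [434.1  18.2 175. ]
 [459.3  26.1 176.4]]
top [-2.89405035e-02  1.86782569e+02] side [-3.18172576e-02  3.19955299e+01]
```

Run:
```python
from h import *
w=load('w3'); u,v=np.meshgrid(np.arange(290,350),np.arange(140,305)); 
P=bydepth(w,np.c_[u.ravel(),v.ravel()]); m=(abs(P[:,2]-176)<7)&(P[:,0]<535)&(abs(P[:,1]-18.5)<6); Q=P[m]
for a in range(415,540,8):
    s=Q[(Q[:,0]>=a)&(Q[:,0]<a+8)]
    if len(s)>5: print(a+4,len(s),np.median(s[:,1:],axis=0).round(1),s[:,1].min().round(1),s[:,1].max().round(1))
```

```text
419 303 [ 18.4 175.2] 12.6 24.2
427 421 [ 18.5 175.3] 12.7 24.4
435 390 [ 18.6 175.1] 12.7 24.5
443 374 [ 18.3 175.1] 12.8 24.4
451 356 [ 18.9 175.1] 12.8 24.5
459 334 [ 18.5 174.9] 12.9 24.3
467 272 [ 18.6 174.8] 12.5 24.4
483 78 [ 18.7 174.9] 12.5 24.3
491 293 [ 18.5 174.6] 12.5 24.5
499 213 [ 18.1 174.5] 12.6 24.2
```

Call:
send_rows:
  steps:
    - [[-0.16,0.9,0,0,0.1],[-0.16,0.9,0,0,0.1],[-0.16,0.9,0,0,0.1],[-0.16,0.9,0,0,0.1],[-0.16,0.9,0,0,0.1]]

```text
time_s: 11.73
ee_pos: [505.7, 200.8, 144.5]
ee_rot: [-180.0, -0.1, -179.1]
force: [1.2, 0.6, -3.0]
gripper_width: 15.6
gripper_force: 30.0
```

Call:
send_rows:
  steps:
    - [[-0.16,0.9,0,0,0.1],[-0.16,0.9,0,0,0.1],[-0.16,0.9,0,0,0.1],[-0.16,0.9,0,0,0.1],[-0.16,0.9,0,0,0.1]]

```text
time_s: 12.15
ee_pos: [534.6, 381.4, 144.0]
ee_rot: [-179.9, -0.1, -179.1]
force: [-0.0, -0.1, -2.3]
gripper_width: 16.0
gripper_force: 30.0
```

Call:
send_rows:
  steps:
    - [[0,0,0,0,0.1],[0,0,0,0,0.1],[0,0,0,0,0.1],[0,0,0,0,0.1]]

```text
time_s: 12.48
ee_pos: [534.6, 378.5, 144.5]
ee_rot: [-179.9, -0.1, -179.1]
force: [-0.2, -0.7, -2.5]
gripper_width: 15.8
gripper_force: 30.0
```

Run:
```python
from h import *
w=grab('wrist','w4'); to(536.4,381.6,60,181)
P=bydepth(w,[[300,120],[320,160]]);print(P)
```

```text
pose [534.7 378.4 144.8] -179.11 turn -0.02 shift [-0.04  0.08  2.12]
[[459.43343798 355.14534085   8.05699812]
 [482.07997976 377.30254501 174.94251346]]
```

View pics/w4.png

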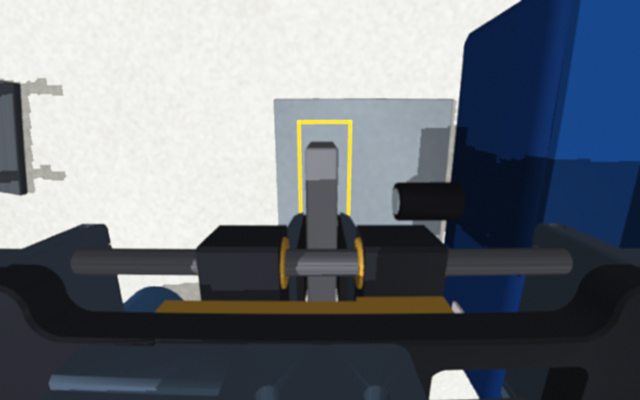

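The wrist view shows the tile over the yellow outline, whose near end runs from (300,122) to (351,122). The lens barrel is to the right at (425,200). I check the outline's centre from this view.

Run:
```python
from h import *
w=load('w4'); hsv=cv2.cvtColor(w['pixels'],cv2.COLOR_RGB2HSV)
m=(hsv[...,0]>20)&(hsv[...,0]<35)&(hsv[...,1]>110)&(hsv[...,2]>120); m[215:]=0; m[:, :290]=0; m[:,360:]=0
v,u=np.nonzero(m); P=onz(w,np.c_[u,v],8)
L=P[(u<306)&(v>130)];R=P[(u>343)&(v>130)];N=P[v<126]
for n,s in (('L',L),('R',R)): k=np.polyfit(s[:,0],s[:,1],1); print(n,len(s),'slope deg',np.degrees(np.arctan(k[0])),'y at 536',np.polyval(k,536))
print('near x',N[:,0].mean(),'-> centre x',N[:,0].mean()+75+2)
b=bydepth(w,[[400,200],[396,203]]); print(b)
```

```text
L 266 slope deg 0.9434024416980009 y at 536 354.929547561125
R 284 slope deg 0.9509947395381418 y at 536 407.8342134388907
near x 460.74496384666475 -> centre x 537.7449638466647
[[530.90894375 451.60049949  54.48972032]
 [536.16457463 450.5079615   45.50840398]]
```

Call:
send_rows:
  steps:
    - [[-0.04,0.08,0.4,-0.02,0.1],[0,0,0.6,0,0.1],[0,0,0.6,0,0.1],[0,0,0.5,0,0.1],[0,0,0.3,0,0.1]]

```text
time_s: 12.95
ee_pos: [535.5, 380.9, 47.0]
ee_rot: [-179.9, -0.2, -179.0]
force: [0.4, 0.1, -2.7]
gripper_width: 16.2
gripper_force: 30.0
```

Call:
send_rows:
  steps:
    - [[0,0,0.1,0,0.1],[0,0,0,0,0.1],[0,0,0,0,0.1],[0,0,0,0,0.1]]

```text
time_s: 13.28
ee_pos: [537.5, 383.5, 46.8]
ee_rot: [179.9, 0.2, -178.9]
force: [-0.7, 0.5, -2.3]
gripper_width: 16.1
gripper_force: 30.0
```

Call:
send_rows:
  steps:
    - [[0,0,0.1,0,0.1],[0,0,0.1,0,0.1],[0,0,0,0,0.1],[0,0,0,0,0.1]]

```text
time_s: 13.62
ee_pos: [536.3, 382.9, 36.9]
ee_rot: [-180.0, -0.0, -178.9]
force: [-0.4, 0.0, -1.9]
gripper_width: 15.8
gripper_force: 30.0
```

Call:
send_rows:
  steps:
    - [[0,0,0.04,0,0.1],[0,0,0,0,0.1],[0,0,0.04,0,0.1],[0,0,0,0,0.1]]

```text
time_s: 13.95
ee_pos: [536.4, 382.9, 33.6]
ee_rot: [-180.0, -0.0, -178.9]
force: [-0.1, 0.4, -1.9]
gripper_width: 15.7
gripper_force: 30.0
```

Call:
send_rows:
  steps:
    - [[0,0,0.03,0,0.1],[0,0,0,0,0.1],[0,0,0,0,0.1]]

```text
time_s: 14.2
ee_pos: [536.6, 383.0, 32.8]
ee_rot: [180.0, 0.0, -178.9]
force: [-0.1, -0.3, -2.4]
gripper_width: 16.1
gripper_force: 30.0
```

Call:
send_rows:
  steps:
    - [[0,0,0.03,0,0.1],[0,0,0,0,0.1],[0,0,0,0,0.1]]

```text
time_s: 14.45
ee_pos: [536.6, 383.1, 32.6]
ee_rot: [180.0, 0.0, -178.9]
force: [-3.2, -1.0, 4.8]
gripper_width: 15.7
gripper_force: 30.0
```

Call:
send_rows:
  steps:
    - [[0,0,0.02,0,0.1],[0,0,0,0,0.1],[0,0,0,0,0.1]]

```text
time_s: 14.7
ee_pos: [536.4, 383.1, 32.4]
ee_rot: [180.0, 0.0, -178.9]
force: [-4.1, -1.8, 7.8]
gripper_width: 15.7
gripper_force: 30.0
```

Contact is felt at about 8 N, so I open a little and rise straight up.

Call:
send_rows:
  steps:
    - [[0,0,0,0,0.24],[0,0,0,0,0.3],[0,0,0,0,0.45],[0,0,0,0,0.45],[0,0,0,0,0.45]]

```text
time_s: 15.12
ee_pos: [536.5, 382.9, 30.4]
ee_rot: [-180.0, -0.0, -178.9]
force: [-0.3, -0.6, -0.7]
gripper_width: 41.0
gripper_force: 0.0
```

Call:
send_rows:
  steps:
    - [[0,0,0,0,0.45],[0,0,-0.2,0,0.45],[0,0,-0.4,0,0.45],[0,0,-0.6,0,0.45],[0,0,-0.8,0,0.45]]

```text
time_s: 15.53
ee_pos: [535.3, 382.1, 109.9]
ee_rot: [-179.8, -0.2, -178.9]
force: [0.5, -0.6, -0.0]
gripper_width: 41.4
gripper_force: 0.0
```

Call:
send_rows:
  steps:
    - [[0,0,-0.8,0,0.45],[0,0,-0.5,0,0.45],[0,0,0,0,0.45],[0,0,0,0,0.45],[0,0,0,0,0.45]]

```text
time_s: 15.95
ee_pos: [535.9, 382.5, 161.9]
ee_rot: [-179.9, -0.1, -178.9]
force: [-0.3, -0.8, -0.8]
gripper_width: 41.4
gripper_force: 0.0
```

Run:
```python
from h import *
w=grab('wrist','w5'); s=grab('scene','s5')
cv2.imwrite('pics/m3.png',np.hstack([cv2.resize(s['pixels'][90:210,320:440],(400,400),interpolation=2),w['pixels'][:,160:560]])[...,::-1])
u,v=np.meshgrid(np.arange(640),np.arange(400)); P=bydepth(w,np.c_[u.ravel(),v.ravel()])
m=(abs(P[:,2]-64)<5)&(abs(P[:,0]-537)<75)&(abs(P[:,1]-382)<20); Q=P[m]; print(len(Q),np.percentile(Q,[1,50,99],axis=0).round(1))
print('slopes y,z vs x (deg)',np.degrees(np.polyfit(Q[:,0],Q[:,1],1)[0]),np.degrees(np.polyfit(Q[:,0],Q[:,2],1)[0]),env.state()['ee_pos'],env.state()['force'])
```

```text
1846 [[478.1 374.9  61. ]
 [527.9 383.1  62.9]
 [584.6 391.7  64.5]]
slopes y,z vs x (deg) 1.4457469797858848 0.012158885444184852 [535.63925513 382.41754107 160.93842984] [-0.83878972  0.04783149 -0.23281933]
```

View pics/m3.png

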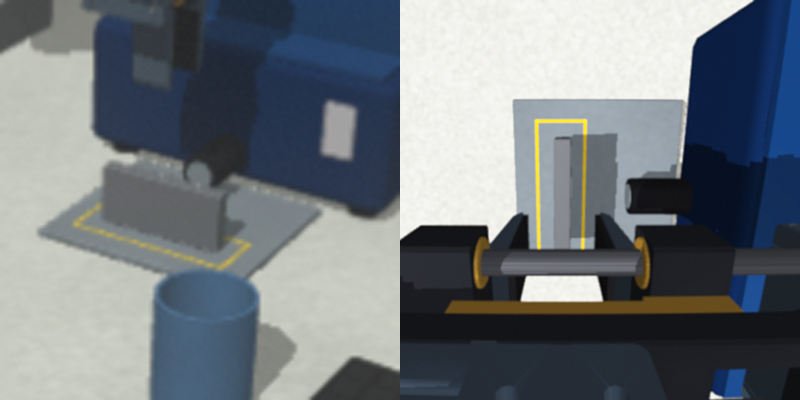

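The tile stands upright inside the outline, at crop (165,205) on the left and (563,190) on the right. Its grey back faces out and its white face is towards the lens. Its top is at z≈63 mm and it is centred within about 2 mm.

```bash
python3 -c "
from workcell import env
print(env.job_done())"
```

```text
the job is handed in; nothing more can be done
None
```

The white tile stands upright inside the yellow outline, about 2 mm from its centre and square to the lens, white face towards it; it was set down gently and let go, the other objects were never touched, and the job is handed in (no verdict came back).

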